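# Pack the kiln post and the glaze jar into the sprung crate

## Task

Pack the crate for the kiln shed: stand the tall round jar upright, fully down, in the square bay at one end, and stand the tall kiln post upright, fully down, between the half-height block already in the crate and the sprung keeper board, its broad faces flat against them. The gap is too narrow for the post, so hold it at a slant of about thirty degrees with its top leaning over the keeper board, put its lowest edge into the gap, push the keeper back with it, and then bring it upright and lower it. Leave the block standing in its place and leave the other pots and tools on the table alone.

Things in the scene. Friction and masses are not known exactly. Their poses are not given: they have to be found in the camera images.
- crate: Fixed open plywood crate, 74 mm wide (y), 68 high, walls and floor 8 thick (inside 58 wide, 60 deep). Origin on the table below it, z up. Along its x in mm: jar end outside +84, square jar bay +76 to +18, divider +18 to +10, sprung bay +10 to -82, keeper end outside -90. The keeper end (-x) points away from the robot within 20 degrees. Tops of walls, divider, block and keeper are level, 68 mm up
- jar_bay (a point): Centre of the inner floor of the square jar bay, 47 mm along the crate's +x from its origin, 8 mm above the table; axes as the crate
- post_place (a point): Point on the crate's inner floor where the foot of the packed post is centred when block and post are tight against the divider: 36 mm along the crate's -x from its origin, 8 mm above the table; axes as the crate
- keeper (a joint): Travel (m) of the keeper, an upright wooden board 8 mm thick, 56 wide, across the sprung bay. 0 = at rest, its face to the block then at crate x -40 mm; grows to 0.030 at most as pushed along the crate's -x. Springs return it with about 2 N at 0 and 0.15 N more per mm; it never stays back by itself. About 0.012 with the post packed
- keeper_face (a point): Middle of the top edge of the keeper board's face that looks at the block (moves with the board), 68 mm above the table; axes as the crate
- jar_center (a point): Centre, half-way up, of the jar to pack: straight white glazed round jar, diameter 54 mm, 100 mm tall, with a thin grey line round the middle, about 0.3 kg, z up
- post_center (a point): Centre, half-way up, of the kiln post to pack: plain off-white refractory bar 32 mm (x) by 50 mm (y) by 110 mm tall (z, up), about 0.34 kg; packed, its x lies along the crate's x, either way round
- post_foot (a point): Centre of the post's underside; axes as the post (origin of the post, 55 mm below its centre)
- brick_center (a point): Centre of the loose half-height block that already stands in the sprung bay beside the divider (0 to 3 mm from it): off-white, 30 mm (crate's x) by 50 mm (y) by 60 mm tall. Between it and the resting keeper board 17 to 20 mm are free
- mug_center (a point): Bystander: white mug with handle, diameter 76 mm, 85 mm tall; its centre
- bowl_center (a point): Bystander: terracotta bowl, diameter 110 mm, 50 mm tall; its centre
- stub_center (a point): Bystander: short square prop, 40 x 40 x 45 mm; its centre
- pot_center (a point): Bystander: small white round pot, diameter 44 mm, 50 mm tall; its centre
- brush_grip (a point): Bystander: brush lying flat; its handle
- turner_grip (a point): Bystander: spatula-like turning tool lying flat; its handle
There are look-alikes about, which are no part of the job. Leave any yellow look-alike of the part that bears jar_center alone. What is shaped like the part that bears brick_center but orange is not meant.

How it is judged:
By the outcome, as a careful person would: the job done as asked, in the order asked, and still so for the second after the job is handed in, with the robot touching nothing.
It also fails if it takes over 58 s, if anything falls off the work surface, if the arm or the gripper's body presses on something with over 40 N, if the wrist force passes 120 N, or if a joint passes its speed limit or range.

## Robot

A 7-joint arm with a two-finger parallel gripper is mounted at the origin on the work surface. World frame = base frame: x ahead of the robot, y to its left, z up, the work surface at z = 0. Lengths are in mm, angles in rad, forces in N, time in s.
With the tool pointing down it reaches from about 400 to 850 mm from the base axis. Payload 4.5 kg.
Tool frame: the origin (TCP) lies on the centre line of the jaws, within the pads' length; the fingertips stand 11 mm ahead of it and the grasp point (between the pads) lies 8 mm behind it; z points along the fingers, y is the line along which they close (so a half turn about z gives the same grasp; the last joint's range is limited). The gripper opens to 88 mm and grips with 3 to 60 N. Pads are 18 mm wide; open, the fingers measure 123 mm over their backs; the gripper's body (75 mm by 187 mm) begins 45 mm behind the grasp point.
Start: joints at [-1.228, 0.689, -0.195, 1.565, 0.157, 0.902, -0.215], TCP at [189.928, 595.466, 249.743] pointing down, gripper open.
Joint ranges: [-3.01, 3.01], [-0.46, 2.08], [-1.47, 1.51], [0.13, 2.56], [-1, 4.14], [0.04, 2.09], [-2.66, 2.66]. Speed limits (rad/s): [2.57, 2.57, 3.14, 3.14, 3.14, 3.14, 3.14].

## Interface

Orientations are given as a rotation vector (axis times angle).
In Python, from station import manip gives the robot as it stands. The module is installed in compiled form; this text tells all that it offers.
- The arm moves only by the shell command python3 -m creep 'ROWS' [FORCE]. ROWS is JSON, a list that holds one entry, the list of rows, each a list of 7 numbers: the shift along the tool's x, y, z scaled (see below), then the turn, a rotation vector about the tool's x, y, z scaled (see below), then the finger opening in mm, from 0 to 88.1. A call has 1 to 8 rows; each row shifts and turns the commanded pose from where the row before left it, along the tool's axes as they then stand; what a row does not reach is not made up. The controller multiplies each number of a shift by 30 mm and each number of a turn by 6 degrees. A row lasts 1/12 s, in which the tool goes at most 41.7 mm and 7.16 degrees, less where a joint would pass 70% of its speed; a pose out of reach is approached as far as the arm can. A call with a number of a shift or a turn outside -1 to 1 is refused whole. A call with a gripper value outside its range is refused whole. The fingers move at their own pace and stop on an object; FORCE is the grip in N (left out, the last holds). Time passes only in rows, so rows that do not move let the fingers close. It gives the time, the measured TCP pose, the force, the opening and the grip force at its end, in the units of the state.
- manip.get_state(): the state, without advancing time (a new reading comes with each control period).
- manip.capture(name): name is "scene" or "side" or "wrist"; returns a dict with "color" (480x640x3 uint8, red, green, blue), "fx", "fy", "cx", "cy" (pixels), "dist_coeffs" ([k1, k2, p1, p2, k3] as OpenCV has them; the pictures are not rectified), "R" (3x3) and "t" (3): a world point X has camera coordinates R X + t. Camera axes: x right, y down, z forward; pixel columns grow to the right and rows downward; lengths in mm; the calibration is good to about 2 mm. A picture is of the moment at which its call begins. There is no depth.
- manip.close_job(): hands the job in; it is judged then, once.
The state is a dict: "time_s": time; "joint_pos": joint angles; "dq": joint speeds; "joint_efforts": joint torques, N m; "ee_pos": TCP position; "eef_rot": TCP orientation; "ft_force": force on the tool from outside, world axes, zero at the start; "torque": the same for the moment, N m; "gripper_width": opening from 0.0 (shut) to 1.0 (fully open); "finger_force": force on a finger pad.
Only numpy, scipy, OpenCV 4.12 (cv2) and the standard library are available. Lean on these libraries where they do the work, as an engineer would, in place of code of your own. Each camera call takes 0.05 s, during which the arm holds its last target. There are 200 camera calls.

## Working session

There is one attempt and no reset: what is moved stays moved. The work goes in short steps, Python scripts to look and compute and a shell command to move; the robot and the scene stay as the last step left them, time stands still between calls to the robot, and variables do not carry over. Pictures are saved under pics/ and viewed, at most 10 in all, crops included, and the job is handed in when it is done.

```bash
mkdir -p pics
python3 - <<'E'
from station import manip
import cv2,pickle
for n in("scene","side"):
    c=manip.capture(n); cv2.imwrite(f"pics/{n}0.png",c["color"][:,:,::-1]); pickle.dump(c,open(f"{n}0.pkl","wb"))
    print(n,c["fx"],c["cx"],c["dist_coeffs"],(-c["R"].T@c["t"]).round())
s=manip.get_state();print(s["time_s"],s["ee_pos"],s["eef_rot"],s["gripper_width"])
E
```

```text
scene 538.0906859857745 323.7798194611328 [0.03794479 0.         0.         0.         0.        ] [1402. -112.  735.]
side 618.714820235115 318.4367313212596 [0.05675332 0.         0.         0.         0.        ] [  234. -1089.   780.]
0.1 [189.81867816 594.89715712 248.99170199] [-4.82995497e-01 -3.10410155e+00  2.58655845e-03] 0.9978915105262339
```

View pics/scene0.png

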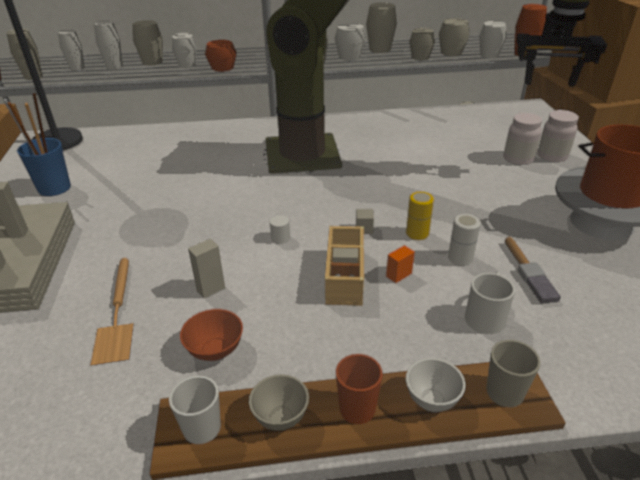

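View pics/side0.png

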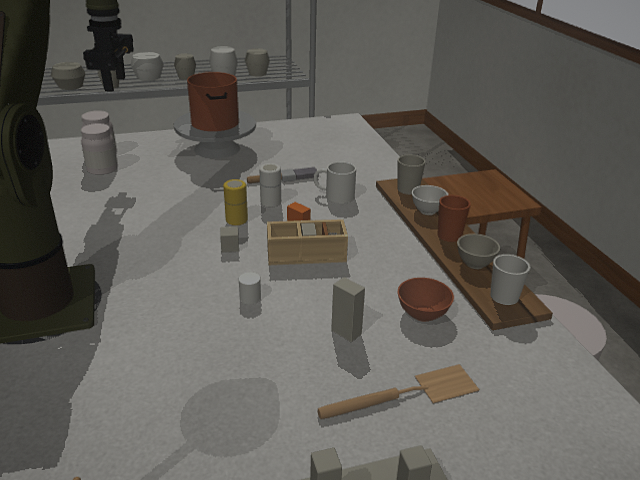

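Scene: white jar with a line at (464,240), yellow look-alike at (420,215), post at (207,268), crate at (346,265), orange block at (400,263), stub at (365,220), and pot at (280,230). Side: jar (270,186), yellow (235,202), post (348,310), crate (307,242). The white jar fits the description. I'll confirm it and get pixel points from an enlarged mosaic.

Run:
```python
import cv2,numpy as np
a=cv2.imread("pics/scene0.png");b=cv2.imread("pics/side0.png")
def crop(im,x,y,w,h,s):
    o=cv2.resize(im[y:y+h,x:x+w],None,fx=s,fy=s,interpolation=cv2.INTER_CUBIC)
    for k in range(0,w,10):
        cv2.line(o,(k*s,0),(k*s,5),(0,0,255),1)
        if k%20==0: cv2.putText(o,str(x+k),(k*s,14),0,.32,(255,0,0),1)
    for k in range(0,h,10):
        cv2.line(o,(0,k*s),(5,k*s),(0,0,255),1)
        if k%20==0: cv2.putText(o,str(y+k),(6,k*s+4),0,.32,(255,0,0),1)
    return o
m=np.zeros((600,800,3),np.uint8)
def put(o,x,y):
    h,w=o.shape[:2]; m[y:y+h,x:x+w]=o
put(crop(a,320,180,165,130,3)[:390,:495],0,0)
put(crop(a,180,230,60,70,3),500,0)
put(crop(b,320,270,60,75,3),500,225)
put(crop(b,220,160,140,66,3)[:198,:420],0,395)
put(crop(b,260,210,95,55,3)[:150],500,450)
cv2.imwrite("pics/m1.png",m)
```

```text
(no output)
```

View pics/m1.png

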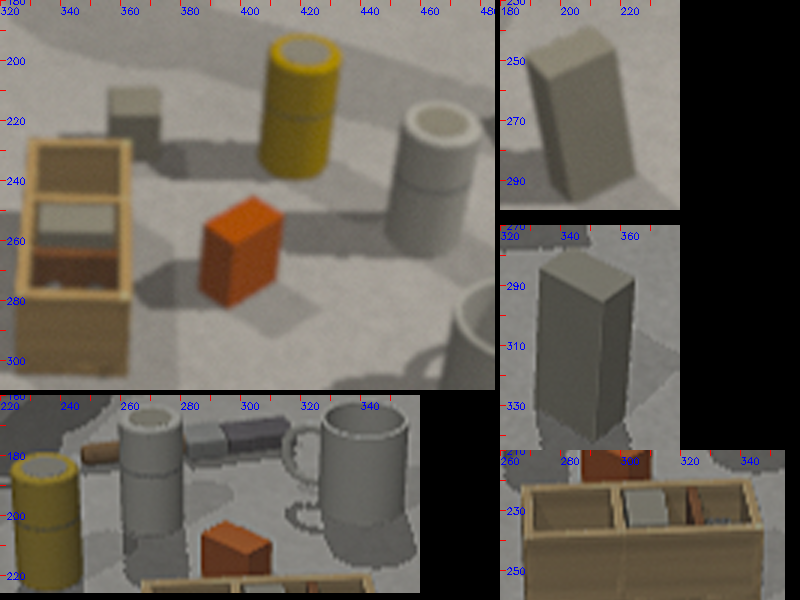

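The white jar is confirmed: it has a grey line and the right proportions, and the other one is yellow. The block is the off-white one inside the crate. Next I triangulate from both views.

```bash
cat > h.py <<'E'
import numpy as np,cv2,pickle
from scipy.optimize import least_squares
from scipy.spatial.transform import Rotation as Ro
def proj(c,X):
    K=np.array([[c["fx"],0,c["cx"]],[0,c["fy"],c["cy"]],[0,0,1]])
    return cv2.projectPoints(np.asarray(X,float).reshape(-1,3),cv2.Rodrigues(np.asarray(c["R"]))[0],np.asarray(c["t"],float),K,np.asarray(c["dist_coeffs"],float))[0][:,0]
def fit(views,x0):
    # views: (cam, local pts Nx2or3, pixels) ; x = x,y,z,yaw
    def r(p):
        o=[]
        for c,L,px in views:
            L=np.asarray(L,float); L=np.c_[L,np.zeros((len(L),3-L.shape[1]))]
            o.append((proj(c,L@Ro.from_euler("z",p[3]).as_matrix().T+p[:3])-px).ravel())
        return np.concatenate(o)
    s=least_squares(r,x0); return s.x,s.fun
E
python3 - <<'E'
from h import *
A=pickle.load(open("scene0.pkl","rb"));B=pickle.load(open("side0.pkl","rb"))
def show(n,s): print(n,s[0][:3].round(1),"yaw",np.degrees(s[0][3]).round(1),"res",np.abs(s[1]).max().round(1),np.sqrt((s[1]**2).mean()).round(2))
cA=[(84,37),(84,-37),(-90,-37),(-90,37)];cB=[(84,-37),(-90,-37),(-90,37),(84,37)]
s=fit([(A,cA,[(329,226),(364,225.7),(363.7,279.7),(325,279)]),(B,cB,[(267.7,222.7),(343.3,220),(348.3,237.3),(268.3,240.3)])],[550,-100,68,3.14]);show("crate top",s)
q=[(15,25),(15,-25),(-15,-25),(-15,25)];qB=[(15,-25),(-15,-25),(-15,25),(15,25)]
s=fit([(A,q,[(333.3,248),(357.7,248),(358,258.3),(331.3,258.3)]),(B,qB,[(300.7,223.3),(314.3,223),(316,234.7),(302.3,235)])],[550,-100,68,3.14]);show("block",s)
# jar: rim centre
s=fit([(A,[(0,0)],[(467,220.5)]),(B,[(0,0)],[(270.5,167.5)])],[550,50,100,0]);show("jar",s)
# post corners individually
pA={"ymin":(189,246.7),"xmin":(210.7,239),"ymax":(219,246.7),"xmax":(196.7,256.7)}
pB={"xmin":(333.3,285),"ymax":(343.3,278.3),"xmax":(365,287.3),"ymin":(354.3,296)}
for k in pA: show(k,fit([(A,[(0,0)],[pA[k]]),(B,[(0,0)],[pB[k]])],[550,-200,110,0]))
E
```

```text
crate top [553.4  34.7  66. ] yaw 169.5 res 1.2 0.5
block [560.4  33.7  65.9] yaw 169.0 res 1.4 0.58
jar [533.2 290.8 100.1] yaw 0.0 res 0.1 0.08
ymin [ 556.8 -270.4  109.2] yaw 0.0 res 0.9 0.76
xmin [ 532.1 -229.5  107.2] yaw 0.0 res 0.0 0.02
ymax [ 557.1 -212.9  105.6] yaw 0.0 res 0.1 0.08
xmax [ 585.3 -252.9  108.1] yaw 0.0 res 0.3 0.22
```

Heights agree with the text: crate 66 vs 68, jar 100, post about 108 vs 110. The post is at (558,-241) with its thin axis at about 32°. Next I get the bystander positions and plan the move to hover over the jar.

```bash
cat >> h.py <<'E'
from scipy.linalg import logm,expm
def pose(xyz,ydeg,tilt=0):
    # tool down with tool y at world angle ydeg; then turn by tilt deg about tool y
    a=np.radians(ydeg);y=np.array([np.cos(a),np.sin(a),0]);z=np.array([0,0,-1.]);x=np.cross(y,z)
    T=np.eye(4);T[:3,:3]=np.c_[x,y,z]@Ro.from_euler("y",tilt,degrees=True).as_matrix();T[:3,3]=xyz;return T
def cur():
    from station import manip
    s=manip.get_state();T=np.eye(4);T[:3,:3]=Ro.from_rotvec(s["eef_rot"]).as_matrix();T[:3,3]=s["ee_pos"];return T,s
def rows(T0,T1,n=None):
    D=np.linalg.inv(T0)@T1;w=np.linalg.norm(Ro.from_matrix(D[:3,:3]).as_rotvec(degrees=True))
    m=int(np.ceil(max(np.linalg.norm(D[:3,3])/30,w/6,1)))
    n=n or m
    d=expm(logm(D).real/n)
    print("n",n,"row",np.r_[d[:3,3]/30,Ro.from_matrix(d[:3,:3]).as_rotvec(degrees=True)/6].round(3).tolist())
E
python3 - <<'E'
from h import *
A=pickle.load(open("scene0.pkl","rb"));B=pickle.load(open("side0.pkl","rb"))
for n,a,b in [("yellow",(421.7,197),(235,184)),("mug",(491,284),(341,168)),("orange",(401,252),(299,207.5))]:
    print(n,fit([(A,[(0,0)],[a]),(B,[(0,0)],[b])],[550,50,100,0])[0].round(0))
T0,s=cur()
for y in (28.6,0,10,-20): print(y);rows(T0,pose((533,291,220),y))
E
```

```text
yellow [432. 224. 100.   0.]
mug [714. 274.  86.   0.]
orange [568. 147.  60.   0.]
28.6
n 16 row [-0.977, -0.057, 0.061, -0.001, 0.0, 0.455]
0
n 16 row [-1.005, 0.178, 0.06, -0.001, 0.001, 0.753]
10
n 16 row [-0.999, 0.094, 0.061, -0.001, 0.001, 0.649]
-20
n 16 row [-1.005, 0.355, 0.06, -0.001, 0.001, 0.962]
```

```bash
R='x'; python3 -m creep '[[[-0.99,0.094,0.06,0,0,0.65,80],[-0.99,0.094,0.06,0,0,0.65,80],[-0.99,0.094,0.06,0,0,0.65,80],[-0.99,0.094,0.06,0,0,0.65,80],[-0.99,0.094,0.06,0,0,0.65,80],[-0.99,0.094,0.06,0,0,0.65,80],[-0.99,0.094,0.06,0,0,0.65,80],[-0.99,0.094,0.06,0,0,0.65,80]]]' 15 && python3 -m creep '[[[-0.99,0.094,0.06,0,0,0.65,80],[-0.99,0.094,0.06,0,0,0.65,80],[-0.99,0.094,0.06,0,0,0.65,80],[-0.99,0.094,0.06,0,0,0.65,80],[-0.99,0.094,0.06,0,0,0.65,80],[-0.99,0.094,0.06,0,0,0.65,80],[-0.99,0.094,0.06,0,0,0.65,80],[-0.99,0.094,0.06,0,0,0.65,80]]]'; python3 -m creep '[[[0,0,0,0,0,0,80],[0,0,0,0,0,0,80]]]'
python3 - <<'E'
from h import *
from station import manip
c=manip.capture("wrist");cv2.imwrite("pics/w1.png",c["color"][:,:,::-1]);pickle.dump(c,open("w1.pkl","wb"))
T,s=cur();print(T.round(3),s["joint_pos"])
print((-c["R"].T@c["t"]).round(),c["R"].round(2),proj(c,[[533,291,100],[507,43,68]]))
rows(T,pose((533,291,78),10))
E
```

```text
time_s: 0.77
ee_pos: [403.1, 491.5, 234.7]
eef_rot: [-1.305, -2.858, 0.001]
ft_force: [0.5, -0.1, -0.3]
gripper_width: 0.909
finger_force: 0.0
time_s: 1.43
ee_pos: [530.6, 293.0, 220.4]
eef_rot: [-2.025, -2.401, 0.0]
ft_force: [0.0, 0.5, -0.3]
gripper_width: 0.907
finger_force: 0.0
time_s: 1.6
ee_pos: [530.7, 291.7, 220.6]
eef_rot: [2.026, 2.4, -0.003]
ft_force: [-0.0, 0.3, -0.4]
gripper_width: 0.908
finger_force: 0.0
[[-1.72000e-01  9.85000e-01 -1.00000e-03  5.29853e+02]
 [ 9.85000e-01  1.72000e-01  0.00000e+00  2.94163e+02]
 [ 0.00000e+00 -1.00000e-03 -1.00000e+00  2.20626e+02]
 [ 0.00000e+00  0.00000e+00  0.00000e+00  1.00000e+00]] [-0.61659724  0.69660429  0.05994099  1.66360534 -0.05518339  0.78367959
 -0.35898818]
[515. 369. 356.] [[ 0.99  0.17 -0.  ]
 [ 0.16 -0.94  0.31]
 [ 0.05 -0.3  -0.95]] [[329.04425876 235.7663284 ]
 [257.30529145 464.26007261]]
n 5 row [-0.025, 0.017, 0.951, -0.002, -0.0, -0.004]
```

View pics/w1.png

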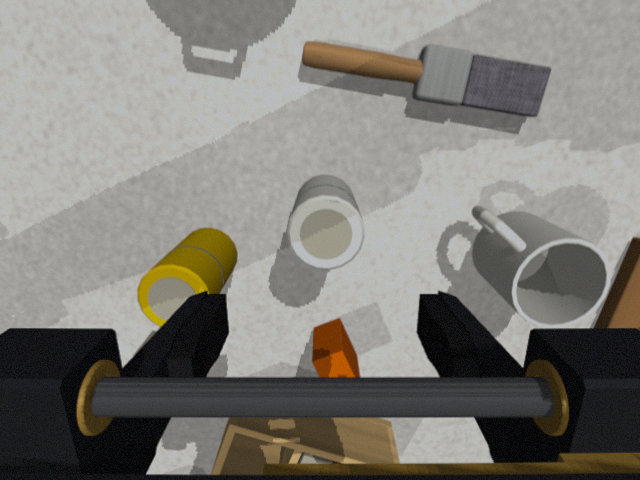

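The wrist view shows the jar rim centred at (326,231), with yellow at (185,280) and the mug at (555,270). The gripper is nearly centred on the jar. State readings are noisy, so I'll dead-reckon the commanded pose and compare.

```bash
cat >> h.py <<'E'
def app(T,groups):
    # groups: (n,row6) -> commanded pose after them
    T=T.copy()
    for n,r in groups:
        for _ in range(n):
            T[:3,3]+=T[:3,:3]@(30*np.array(r[:3]));T[:3,:3]=T[:3,:3]@Ro.from_rotvec(6*np.array(r[3:]),degrees=True).as_matrix()
    return T
def yd(T): return np.degrees(np.arctan2(T[1,1],T[0,1])).round(2)
E
python3 - <<'E'
from h import *
T=np.eye(4);T[:3,:3]=Ro.from_rotvec([-.483,-3.1041,0]).as_matrix();T[:3,3]=[189.928,595.466,249.743]
T=app(T,[(16,[-0.99,0.094,0.06,0,0,0.65])]);np.save("T.npy",T);print(T[:3,3],yd(T))
c=pickle.load(open("w1.pkl","rb"))
print(proj(c,[T[:3,3]*[1,1,0]+[0,0,100]]), c["fx"])
s=fit([(c,[(27*np.cos(a),27*np.sin(a)) for a in (0,)],[(0,0)])],[533,291,100,0]) if 0 else None
f=lambda p:(proj(c,[[p[0],p[1],100]])[0]-[326,231.5])
J=least_squares(f,[533,291]).x;print("jar",J)
rows(T,pose((*J,78),10))
E
```

```text
[530.00860366 294.4292847  220.88953771] 9.91
[[325.60862339 230.36044976]] 389.5239670491593
jar [530.41187619 293.67063621]
n 5 row [-0.005, 0.002, 0.953, -0.0, -0.0, -0.003]
```

```bash
python3 -m creep '[[[0,0,0.95,0,0,0,80],[0,0,0.95,0,0,0,80],[0,0,0.95,0,0,0,80],[0,0,0.95,0,0,0,80],[0,0,0.95,0,0,0,80],[0,0,0,0,0,0,80]]]' 20 && python3 -m creep '[[[0,0,0,0,0,0,45],[0,0,0,0,0,0,45],[0,0,0,0,0,0,45],[0,0,0,0,0,0,45],[0,0,0,0,0,0,45]]]' 20
```

```text
time_s: 2.15
ee_pos: [525.5, 294.9, 73.3]
eef_rot: [-2.014, -2.405, 0.013]
ft_force: [-1.4, -0.5, -0.8]
gripper_width: 0.911
finger_force: 0.0
time_s: 2.57
ee_pos: [531.4, 295.3, 80.3]
eef_rot: [2.02, 2.404, 0.006]
ft_force: [-0.1, 0.3, 5.4]
gripper_width: 0.609
finger_force: 20.0
```

```bash
python3 -m creep '[[[0,0,-0.95,0,0,0,45],[0,0,-0.95,0,0,0,45],[0,0,-0.95,0,0,0,45],[0,0,-0.95,0,0,0,45],[0,0,-0.95,0,0,0,45],[-0.94,-0.19,0,0,0,0,45],[-0.94,-0.19,0,0,0,0,45],[-0.94,-0.19,0,0,0,0,45]]]' 20 && python3 -m creep '[[[-0.94,-0.19,0,0,0,0,45],[-0.94,-0.19,0,0,0,0,45],[-0.94,-0.19,0,0,0,0,45],[-0.94,-0.19,0,0,0,0,45],[-0.94,-0.19,0,0,0,0,45],[-0.94,-0.19,0,0,0,0,45],[-0.94,-0.19,0,0,0,0,45],[-0.94,-0.19,0,0,0,0,45]]]' && python3 -m creep '[[[-0.94,-0.19,0,0,0,0,45],[-0.94,-0.19,0,0,0,0,45],[0,0,0,0,0,0,45],[0,0,0,0,0,0,45]]]'
python3 - <<'E'
from h import *
from station import manip
c=manip.capture("wrist");cv2.imwrite("pics/w2.png",c["color"][:,:,::-1]);pickle.dump(c,open("w2.pkl","wb"))
T=np.load("T.npy");T=app(T,[(13,[-.94,-.19,0,0,0,0])]);np.save("T.npy",T)
M,s=cur();print(T[:3,3],M[:3,3],s["joint_pos"])
E
```

```text
time_s: 3.23
ee_pos: [527.3, 207.5, 221.9]
eef_rot: [2.019, 2.406, 0.002]
ft_force: [0.4, -0.3, -2.4]
gripper_width: 0.608
finger_force: 20.0
time_s: 3.9
ee_pos: [521.0, -23.4, 221.3]
eef_rot: [-2.021, -2.405, 0.0]
ft_force: [0.1, 0.3, -2.5]
gripper_width: 0.611
finger_force: 20.0
time_s: 4.23
ee_pos: [519.4, -81.8, 221.2]
eef_rot: [2.027, 2.4, -0.001]
ft_force: [0.1, 0.6, -3.0]
gripper_width: 0.606
finger_force: 20.0
[520.11510964 -79.45370332 220.88286633] [519.74537081 -79.69143468 221.1287339 ] [ 0.07187969  0.59832895 -0.01147168  1.90090995  0.00999947  0.6424874
  0.22588279]
```

View pics/w2.png

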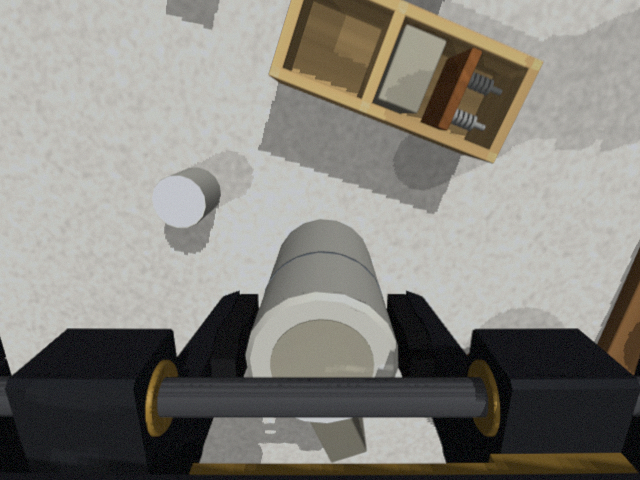

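The wrist view shows the crate top with outer corners at about (269,74), (493,162), (541,62), the block top at (412,68), and the keeper at (460,88). The jar is held upright. I'll enlarge this for exact corners.

Run:
```python
import cv2
a=cv2.imread("pics/w2.png")[0:180,260:560]
o=cv2.resize(a,(780,468),interpolation=cv2.INTER_CUBIC)
for k in range(0,300,20): cv2.line(o,(int(k*2.6),0),(int(k*2.6),5),(0,0,255),1);cv2.putText(o,str(260+k),(int(k*2.6),15),0,.33,(255,0,0),1)
for k in range(0,180,20): cv2.line(o,(0,int(k*2.6)),(5,int(k*2.6)),(0,0,255),1);cv2.putText(o,str(k),(7,int(k*2.6)+4),0,.33,(255,0,0),1)
cv2.imwrite("pics/w2c.png",o)
```

```text
(no output)
```

View pics/w2c.png

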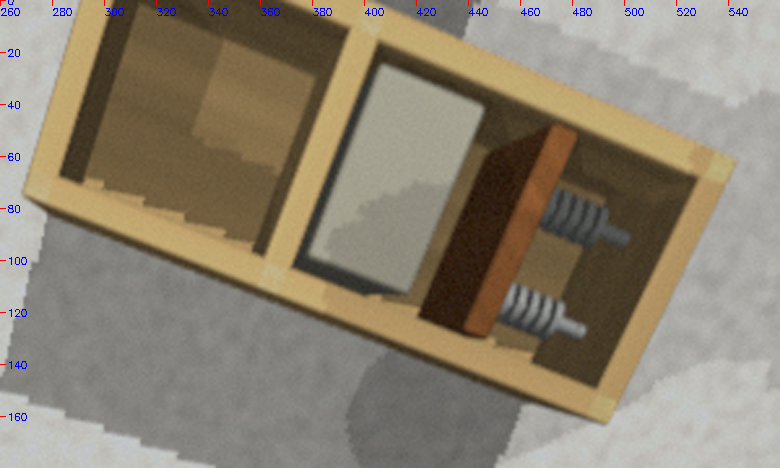

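Run:
```python
from h import *
c=pickle.load(open("w2.pkl","rb"))
L=[(84,37),(-90,37),(-90,-37),(76,29),(18,29),(10,29),(18,-29),(10,-29),(-82,29),(-82,-29)]
px=np.array([(23,193),(606,423),(735,163),(60,177),(263,254),(294,265),(350,30),(381,42),(600,388),(697,178)])/2.6+[260,0]
s=fit([(c,L,px)],[553,35,68,2.96]);print("free",s[0],np.degrees(s[0][3]),np.abs(s[1]).max())
g=lambda p:(proj(c,np.c_[np.array(L)@Ro.from_euler("z",p[2]).as_matrix()[:2,:2].T+p[:2],np.full(len(L),68)])-px).ravel()
q=least_squares(g,[553,35,2.96]);p=q.x;print("crate z68",p[:2],np.degrees(p[2]),q.fun.reshape(-1,2).round(1).tolist())
np.save("crate.npy",p)
Rm=Ro.from_euler("z",p[2]).as_matrix()[:2,:2]
def loc(uv):
    X=least_squares(lambda v:proj(c,[[v[0],v[1],68]])[0]-uv,[550,30]).x;return Rm.T@(X-p[:2])
for n,u in [("blk",(383,63)),("blk",(484,105)),("blk",(408,293)),("blk",(310,257)),("kf",(549,125)),("kf",(463,333))]: print(n,loc(np.array(u)/2.6+[260,0]).round(1))
T=np.load("T.npy")
b=p[:2]+Rm@[47,0];print("bay",b)
# jar location in hand: rim at top
ztop=T[2,3]-78.4+100
rim=np.array([proj(c,[[T[0,3]+27*np.cos(a),T[1,3]+27*np.sin(a),ztop]])[0] for a in np.arange(0,6.3,.785)]);print("pred rim x",rim[:,0].min(),rim[:,0].max(),"y",rim[:,1].min(),rim[:,1].max())
rows(T,pose((*b,221),10));rows(T,pose((*b,165),10))
```

```text
free [552.58531607  35.65159408  66.41396464   2.95390638] 169.24636873137908 1.9711035779183703
crate z68 [552.2801819   35.44357763] 169.2387878036699 [[-0.6, 0.4], [0.7, 1.1], [1.8, -1.3], [-0.1, -0.9], [0.5, 0.8], [-0.8, 0.8], [0.2, -0.5], [-0.6, -0.4], [-1.6, 0.3], [0.4, 0.3]]
blk [  7.1 -24.7]
blk [-21.3 -25. ]
blk [-22.1  24.2]
blk [ 6.4 25. ]
kf [-39.2 -26.7]
kf [-40.7  28.4]
bay [506.10672963  44.21924316]
pred rim x 253.48354581588774 409.9471865175562 y 278.9978613249682 414.539918032252
n 5 row [0.828, 0.05, -0.001, -0.0, -0.0, -0.003]
n 5 row [0.828, 0.05, 0.373, -0.0, -0.0, -0.003]
```

Crate pose agrees between the views: (552–553, 35), yaw 169.3°, block-to-keeper gap about 18 mm. I'll hover the jar low over the bay, then compare jar and bay in the same images so the camera bias cancels.

```bash
python3 -m creep '[[[0.84,0.055,0,0,0,0,45],[0.84,0.055,0,0,0,0,45],[0.84,0.055,0,0,0,0,45],[0.84,0.055,0.69,0,0,0,45],[0.84,0.055,0.69,0,0,0,45],[0,0,0.69,0,0,0,45],[0,0,0,0,0,0,45],[0,0,0,0,0,0,45]]]' 20
python3 - <<'E'
from h import *
from station import manip
T=np.load("T.npy");T=app(T,[(5,[.84,.055,0,0,0,0]),(3,[0,0,.69,0,0,0])]);np.save("T.npy",T);print(T[:3,3])
m=np.zeros((600,800,3),np.uint8)
def crop(im,x,y,w,h,s):
    o=cv2.resize(im[y:y+h,x:x+w],None,fx=s,fy=s,interpolation=cv2.INTER_CUBIC)
    for k in range(0,w,10):
        cv2.line(o,(k*s,0),(k*s,5),(0,0,255),1)
        if k%20==0: cv2.putText(o,str(x+k),(k*s,14),0,.32,(255,0,0),1)
    for k in range(0,h,10):
        cv2.line(o,(0,k*s),(5,k*s),(0,0,255),1)
        if k%20==0: cv2.putText(o,str(y+k),(6,k*s+4),0,.32,(255,0,0),1)
    return o
for n,x,y,w,h,s,ox,oy in [("scene",300,150,90,140,4,0,0),("side",235,150,108,105,4,365,0),("wrist",210,100,220,80,2,362,425)]:
    c=manip.capture(n);pickle.dump(c,open(n+"3.pkl","wb"))
    o=crop(np.ascontiguousarray(c["color"][:,:,::-1]),x,y,w,h,s)
    m[oy:oy+o.shape[0],ox:ox+o.shape[1]]=o[:600-oy,:800-ox]
    cv2.imwrite(f"pics/{n}3.png",c["color"][:,:,::-1])
cv2.imwrite("pics/m3.png",m)
M,s=cur();print(M[:3,3],s["ft_force"])
E
```

```text
time_s: 4.95
ee_pos: [505.6, 47.1, 158.5]
eef_rot: [-2.017, -2.406, 0.003]
ft_force: [0.5, -1.1, -2.4]
gripper_width: 0.603
finger_force: 20.0
[506.54580107  46.08714405 158.78743972]
[507.41404112  45.45501379 160.01451917] [ 0.21989348 -0.07100911 -2.1382452 ]
```

View pics/m3.png

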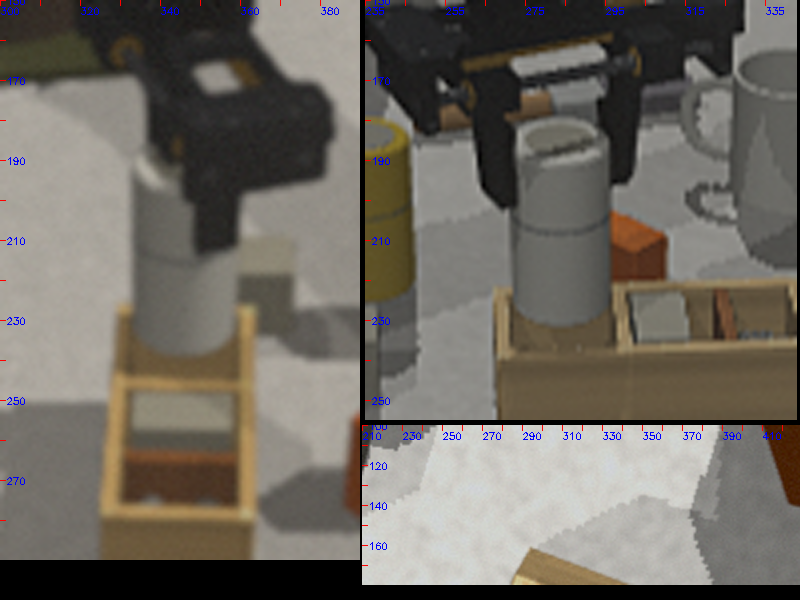

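The jar hangs inside the bay outline in both views: scene edges at 333.3/359.5 (row 220), side edges at 271.8/296 (row 215). I'll compute the offset relative to the bay.

Run:
```python
from h import *
A=pickle.load(open("scene3.pkl","rb"));B=pickle.load(open("side3.pkl","rb"))
A0=pickle.load(open("scene0.pkl","rb"));print("cam same",np.allclose(A0["t"],A["t"]))
cA=[(84,37),(84,-37),(-90,-37),(-90,37),(18,37),(10,37)];pA=[(329,226.2),(364,226.2),(363.6,279.3),(325.2,278.6),(328,244.3),(327.7,247)]
cB=[(84,-37),(-90,-37),(-90,37),(84,37),(18,29),(10,29),(76,29)];pB=[(267.8,222.4),(343.3,220),(348.3,237.3),(268.0,239.3),(297.5,237),(301.8,236.7),(271.3,236.5)]
s=fit([(A,cA,pA),(B,cB,pB)],[550,35,68,2.95]);print(s[0],np.degrees(s[0][3]),s[1].reshape(-1,2).round(1).tolist())
f=lambda p:np.r_[proj(A,[[p[0],p[1],p[2]]])[0]-[346.4,220],proj(B,[[p[0],p[1],p[3]]])[0]-[283.9,215]]
q=least_squares(f,[507,43,110,110]);print("jar",q.x)
Rm=Ro.from_euler("z",s[0][3]).as_matrix()[:2,:2]
d=Rm.T@(q.x[:2]-s[0][:2]);print("jar in crate",d)
e=Rm@(np.array([47,0])-d);T=np.load("T.npy");print("world corr",e,"tool",T[:2,:2].T@e/30)
print("sil. width px scene",A["fx"]*54/np.linalg.norm(q.x[:3]+A["R"].T@A["t"]),B["fx"]*54/np.linalg.norm(q.x[:3]+B["R"].T@B["t"]))
w=pickle.load(open("w2.pkl","rb"));print("pixels/mm",1/1.9)
```

```text
cam same True
[553.21971575  35.25102013  66.22860923   2.95174567] 169.12256931334156 [[0.5, -0.3], [-0.1, 0.6], [0.1, 0.8], [-0.6, 0.2], [-0.3, 0.1], [-0.2, -0.2], [-1.1, -0.4], [0.1, -0.6], [-0.4, -0.6], [-0.3, 0.3], [0.6, -0.5], [-0.0, -0.3], [0.0, 1.0]]
jar [507.0378563   44.01082423 108.3197911  104.48902912]
jar in crate [47.00516625  0.11249747]
world corr [0.02630267 0.10950132] tool [0.00344466 0.00149193]
sil. width px scene 26.317040532091674 24.839093096044788
pixels/mm 0.5263157894736842
```

The jar sits at crate (47.0, 0.1), which is centred. Descending, with force checks.

```bash
python3 -m creep '[[[0,0,0.25,0,0,0,45],[0,0,0.2,0,0,0,45],[0,0,0.2,0,0,0,45],[0,0,0.1,0,0,0,45],[0,0,0,0,0,0,45]]]' 20
```

```text
time_s: 5.52
ee_pos: [506.0, 45.9, 135.4]
eef_rot: [-2.021, -2.404, 0.002]
ft_force: [0.4, -0.4, -2.9]
gripper_width: 0.605
finger_force: 20.0
```

```bash
python3 -m creep '[[[0,0,0.3,0,0,0,45],[0,0,0.3,0,0,0,45],[0,0,0.3,0,0,0,45],[0,0,0.3,0,0,0,45],[0,0,0.25,0,0,0,45],[0,0,0.1,0,0,0,45],[0,0,0,0,0,0,45]]]' 20; python3 -m creep '[[[0,0,0.07,0,0,0,45],[0,0,0.05,0,0,0,45],[0,0,0,0,0,0,45]]]' 20
```

```text
time_s: 6.1
ee_pos: [506.2, 46.1, 88.9]
eef_rot: [-2.021, -2.404, 0.001]
ft_force: [0.3, -0.0, -2.1]
gripper_width: 0.605
finger_force: 20.0
time_s: 6.35
ee_pos: [507.3, 46.3, 87.7]
eef_rot: [2.02, 2.404, 0.003]
ft_force: [-0.5, 0.3, 9.1]
gripper_width: 0.609
finger_force: 20.0
```

The jar is down on the floor: contact of +9 N at exactly the expected height. Release, lift, and move to the post.

```bash
python3 -m creep '[[[0,0,0,0,0,0,72],[0,0,0,0,0,0,72],[0,0,0,0,0,0,72],[0,0,-0.3,0,0,0,72],[0,0,-1,0,0,0,72],[0,0,-1,0,0,0,72],[0,0,-1,0,0,0,72],[0,0,-1,0,0,0,72]]]' 20
python3 - <<'E'
from h import *
T=np.load("T.npy");T=app(T,[(1,[0,0,.75+1.55+.12-4.3,0,0,0])]);np.save("T.npy",T);M,s=cur();print(T[:3,3],M[:3,3],yd(T),s["gripper_width"])
rows(T,pose((557.8,-241.4,215),-58),12)
E
```

```text
time_s: 7.02
ee_pos: [506.1, 45.9, 217.1]
eef_rot: [-2.021, -2.405, 0.0]
ft_force: [-0.0, 0.3, -0.3]
gripper_width: 0.817
finger_force: 0.0
[506.553594    46.08593147 215.18743917] [506.14555919  45.92370084 217.08848426] 9.91 0.8171641922792345
n 12 row [-0.735, 0.447, 0.0, -0.0, 0.0, 0.943]
```

```bash
python3 -m creep '[[[-0.735,0.447,0,0,0,0.94,80],[-0.735,0.447,0,0,0,0.94,80],[-0.735,0.447,0,0,0,0.94,80],[-0.735,0.447,0,0,0,0.94,80],[-0.735,0.447,0,0,0,0.94,80],[-0.735,0.447,0,0,0,0.94,80],[-0.735,0.447,0,0,0,0.94,80],[-0.735,0.447,0,0,0,0.94,80]]]' 30 && python3 -m creep '[[[-0.735,0.447,0,0,0,0.94,80],[-0.735,0.447,0,0,0,0.94,80],[-0.735,0.447,0,0,0,0.94,80],[-0.735,0.447,0,0,0,0.94,80],[0,0,0,0,0,0,80],[0,0,0,0,0,0,80]]]'
python3 - <<'E'
from h import *
from station import manip
c=manip.capture("wrist");cv2.imwrite("pics/w4.png",c["color"][:,:,::-1]);pickle.dump(c,open("w4.pkl","wb"))
T=app(np.load("T.npy"),[(12,[-.735,.447,0,0,0,.94])]);np.save("T.npy",T)
M,s=cur();print(T[:3,3],yd(T),M[:3,3],yd(M),s["joint_pos"].round(2) if hasattr(s["joint_pos"],"round") else s["joint_pos"])
# pred post top corners
r=lambda a:Ro.from_euler("z",a,degrees=True).as_matrix()[:2,:2]
q=np.array([(16,25),(16,-25),(-16,-25),(-16,25)])@r(32).T+[557.8,-241.4]
print(proj(c,np.c_[q,np.full(4,110)]).round(1).tolist())
E
```

```text
time_s: 7.68
ee_pos: [580.7, -142.1, 215.7]
eef_rot: [-2.792, -1.44, -0.001]
ft_force: [-0.0, 0.4, -0.2]
gripper_width: 0.902
finger_force: 0.0
time_s: 8.18
ee_pos: [557.2, -243.1, 215.7]
eef_rot: [3.019, 0.868, -0.001]
ft_force: [0.9, 0.4, 0.6]
gripper_width: 0.905
finger_force: 0.0
[ 558.27147611 -241.4146036   215.17411199] -57.77 [ 558.14850148 -241.07724893  215.4771486 ] -57.73 [ 0.16  0.73  0.32  1.67 -0.3   0.79 -0.4 ]
[[281.7, 212.4], [360.3, 212.5], [358.8, 259.5], [283.3, 259.4]]
```

View pics/w4.png

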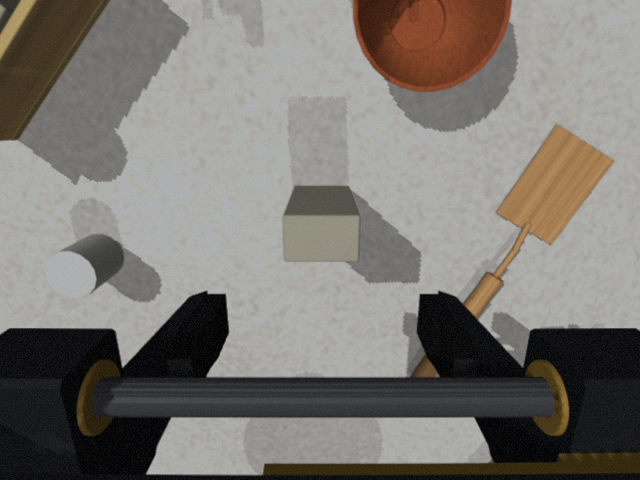

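The wrist view shows the post top at (284..358, 214..261), within 1 mm of prediction and square to the tool. I'll grip it on its broad faces instead, because the tilt and push torque is then held by the flat pads and not by pad friction. Turn 90°, descend, grip.

```bash
python3 -m creep '[[[0,0,0,0,0,-0.998,80],[0,0,0,0,0,-0.998,80],[0,0,0,0,0,-0.998,80],[0,0,0,0,0,-0.998,80],[0,0,0,0,0,-0.998,80],[0,0,0,0,0,-0.998,80],[0,0,0,0,0,-0.998,80],[0,0,0,0,0,-0.998,80]]]' 40 && python3 -m creep '[[[0,0,0,0,0,-0.998,80],[0,0,0,0,0,-0.998,80],[0,0,0,0,0,-0.998,80],[0,0,0,0,0,-0.998,80],[0,0,0,0,0,-0.998,80],[0,0,0,0,0,-0.998,80],[0,0,0,0,0,-0.998,80],[0,0,0,0,0,0,80]]]' && python3 -m creep '[[[0,0,0,0,0,0,80],[0,0,0.9,0,0,0,80],[0,0,0.9,0,0,0,80],[0,0,0.9,0,0,0,80],[0,0,0.9,0,0,0,80],[0,0,0.9,0,0,0,80],[0,0,0,0,0,0,80]]]'
python3 - <<'E'
from h import *
T=app(np.load("T.npy"),[(15,[0,0,0,0,0,-.998]),(5,[0,0,.9,0,0,0])]);np.save("T.npy",T)
M,s=cur();print(T[:3,3],yd(T),M[:3,3],yd(M),np.round(s["joint_pos"],2),s["ft_force"])
E
```

```text
time_s: 8.9
ee_pos: [559.1, -239.1, 215.5]
eef_rot: [-2.394, -2.033, -0.002]
ft_force: [0.0, -0.2, -0.8]
gripper_width: 0.911
finger_force: 0.0
time_s: 9.57
ee_pos: [558.9, -239.5, 215.5]
eef_rot: [-1.513, -2.753, -0.003]
ft_force: [0.3, 0.1, 0.2]
gripper_width: 0.908
finger_force: 0.0
time_s: 10.15
ee_pos: [555.3, -239.3, 75.7]
eef_rot: [-1.518, -2.74, 0.002]
ft_force: [-0.4, 0.0, 0.3]
gripper_width: 0.907
finger_force: 0.0
[ 558.25282282 -241.41170114   80.17411331] 32.05 [ 555.34492245 -239.27115415   75.651317  ] 32.02 [ 0.39  0.91 -0.11  1.74  0.17  0.51  0.73] [-0.44421791  0.03499797  0.30390627]
```

```bash
python3 -m creep '[[[0,0,0,0,0,0,22],[0,0,0,0,0,0,22],[0,0,0,0,0,0,22],[0,0,0,0,0,0,22],[0,0,0,0,0,0,22],[0,0,0,0,0,0,22],[0,0,-0.5,0,0,0,22]]]' 40
python3 - <<'E'
from h import *
T=app(np.load("T.npy"),[(1,[0,0,-.5,0,0,0])]);np.save("T.npy",T)
p=np.array([553.0,35.3,np.radians(169.2)])
Rm=Ro.from_euler("z",p[2]).as_matrix()[:2,:2]
pp=p[:2]+Rm@[-36,0];print("post_place",pp)
T2=app(T,[(5,[0,0,-1,0,0,0])]);rows(T2,pose((*pp,T2[2,3]),-10.8));print(T2[:3,3])
E
```

```text
time_s: 10.73
ee_pos: [556.7, -240.9, 93.7]
eef_rot: [-1.52, -2.745, 0.001]
ft_force: [0.1, -0.4, -0.2]
gripper_width: 0.405
finger_force: 0.0
post_place [588.36234103  28.55427267]
n 10 row [0.876, 0.304, 0.0, -0.0, -0.0, 0.714]
[ 558.27562129 -241.4152486   245.1741117 ]
```

The fingers weren't closed yet when the lift row ran (no grip force). Go back down and finish closing.

```bash
python3 -m creep '[[[0,0,0.5,0,0,0,36],[0,0,0,0,0,0,36],[0,0,0,0,0,0,22],[0,0,0,0,0,0,22],[0,0,0,0,0,0,22]]]' 40; python3 -m creep '[[[0,0,0,0,0,0,22]]]' 40
```

```text
time_s: 11.15
ee_pos: [557.7, -241.2, 79.9]
eef_rot: [-1.521, -2.747, 0.0]
ft_force: [-0.1, 0.3, -2.5]
gripper_width: 0.355
finger_force: 39.9
time_s: 11.23
ee_pos: [557.8, -241.2, 79.9]
eef_rot: [-1.521, -2.747, 0.0]
ft_force: [-0.9, -0.3, -3.5]
gripper_width: 0.356
finger_force: 39.9
```

The post is gripped (31.4 mm, 40 N). Lift, carry to the crate, and tilt 30°.

```bash
python3 -m creep '[[[0,0,-1,0,0,0,22],[0,0,-1,0,0,0,22],[0,0,-1,0,0,0,22],[0,0,-1,0,0,0,22],[0,0,-1,0,0,0,22]]]' 40
python3 - <<'E'
from h import *
T=app(np.load("T.npy"),[(1,[0,0,.5,0,0,0]),(5,[0,0,-1,0,0,0])]);np.save("T.npy",T)
p=np.array([553.0,35.3,np.radians(169.2)]);np.save("crate.npy",p)
Rm=Ro.from_euler("z",p[2]).as_matrix()[:2,:2]
t=p[:2]+Rm@[-62.1,0];rows(T,pose((*t,230.2),-10.8),11)
M,s=cur();print(T[:3,3],M[:3,3],s["finger_force"])
E
```

```text
time_s: 11.65
ee_pos: [557.5, -241.3, 231.3]
eef_rot: [-1.521, -2.747, 0.0]
ft_force: [-0.4, -0.5, -3.5]
gripper_width: 0.363
finger_force: 39.9
n 11 row [0.765, 0.348, -0.0, -0.0, -0.0, 0.649]
[ 558.2735487  -241.4149261   230.17411185] [ 557.5002559  -241.29462338  231.34689451] 39.90540425525978
```

```bash
python3 -m creep '[[[0.765,0.348,0,0,0,0.649,22],[0.765,0.348,0,0,0,0.649,22],[0.765,0.348,0,0,0,0.649,22],[0.765,0.348,0,0,0,0.649,22],[0.765,0.348,0,0,0,0.649,22],[0.765,0.348,0,0,0,0.649,22],[0.765,0.348,0,0,0,0.649,22],[0.765,0.348,0,0,0,0.649,22]]]' 40; python3 -m creep '[[[0.765,0.348,0,0,0,0.649,22],[0.765,0.348,0,0,0,0.649,22],[0.765,0.348,0,0,0,0.649,22],[0,0,0,1,0,0,22],[0,0,0,1,0,0,22],[0,0,0,1,0,0,22],[0,0,0,1,0,0,22],[0,0,0,1,0,0,22]]]' 40; python3 -m creep '[[[0,0,0,0,0,0,22],[0,0,0,0,0,0,22]]]' 40
python3 - <<'E'
from h import *
T=app(np.load("T.npy"),[(11,[.765,.348,0,0,0,.649]),(5,[0,0,0,1,0,0])]);np.save("T.npy",T)
M,s=cur();print(T[:3,3],M[:3,3],T[:3,2],M[:3,2],np.round(s["joint_pos"],2),s["finger_force"],s["gripper_width"])
d=T[:3,:3].T@[0,0,-1];print("down in tool",d, "u in tool",T[:3,:3].T@[np.cos(np.radians(-10.8)),np.sin(np.radians(-10.8)),0])
E
```

```text
time_s: 12.32
ee_pos: [578.4, -41.9, 230.0]
eef_rot: [-2.207, -2.234, 0.002]
ft_force: [0.1, -0.8, -4.5]
gripper_width: 0.359
finger_force: 39.9
time_s: 12.98
ee_pos: [614.5, 23.6, 230.7]
eef_rot: [-2.079, -1.721, 0.463]
ft_force: [1.6, -0.0, -4.4]
gripper_width: 0.361
finger_force: 40.0
time_s: 13.15
ee_pos: [614.3, 23.3, 227.7]
eef_rot: [-2.082, -1.721, 0.462]
ft_force: [0.3, 0.3, -3.3]
gripper_width: 0.359
finger_force: 40.0
[614.05649166  23.76300609 230.17210543] [614.27211646  23.26303558 227.67353558] [-0.49129159  0.09356076 -0.86595552] [-0.49142158  0.0932787  -0.86591219] [-0.08  0.97  0.07  1.1  -0.16  1.59 -0.17] 39.96478801360354 0.3590234318708113
down in tool [4.72977563e-06 5.00121027e-01 8.65955518e-01] u in tool [-3.02374284e-04  8.65955479e-01 -5.00121003e-01]
```

```bash
python3 -m creep '[[[0,0.39,0.675,0,0,0,22],[0,0.39,0.675,0,0,0,22],[0,0.39,0.675,0,0,0,22],[0,0,0,0,0,0,22],[0,0,0,0,0,0,22],[0,0,0,0,0,0,22]]]' 40
python3 - <<'E'
from h import *
from station import manip
T=app(np.load("T.npy"),[(3,[0,.39,.675,0,0,0])]);np.save("T.npy",T);print(T[:3,3])
m=np.zeros((600,800,3),np.uint8)
def crop(im,x,y,w,h,s):
    o=cv2.resize(im[y:y+h,x:x+w],None,fx=s,fy=s,interpolation=cv2.INTER_CUBIC)
    for k in range(0,w,10):
        cv2.line(o,(k*s,0),(k*s,5),(0,0,255),1)
        if k%20==0: cv2.putText(o,str(x+k),(k*s,14),0,.32,(255,0,0),1)
    for k in range(0,h,10):
        cv2.line(o,(0,k*s),(5,k*s),(0,0,255),1)
        if k%20==0: cv2.putText(o,str(y+k),(6,k*s+4),0,.32,(255,0,0),1)
    return o
for n,x,y,w,h,s,ox,oy in [("scene",302,170,84,130,4,0,0),("side",255,140,110,120,4,345,0)]:
    c=manip.capture(n);pickle.dump(c,open(n+"5.pkl","wb"))
    o=crop(np.ascontiguousarray(c["color"][:,:,::-1]),x,y,w,h,s)
    m[oy:oy+o.shape[0],ox:ox+o.shape[1]]=o[:600-oy,:800-ox]
    cv2.imwrite(f"pics/{n}5.png",c["color"][:,:,::-1])
    # predicted post corners (foot: tool y +-16, z 80; x+-25) in this view
    L=np.array([(25,16,80,1),(-25,16,80,1),(25,-16,80,1),(-25,-16,80,1)]);print(n,proj(c,(L@T.T)[:,:3]).round(1).tolist())
cv2.imwrite("pics/m5.png",m[:540])
M,s=cur();print(M[:3,3],s["ft_force"])
E
```

```text
time_s: 13.65
ee_pos: [614.7, 24.0, 162.2]
eef_rot: [-2.083, -1.724, 0.458]
ft_force: [0.5, -1.0, -3.4]
gripper_width: 0.358
finger_force: 40.0
[614.06889188  23.76030669 160.01105969]Traceback (most recent call last):
  File "<stdin>", line 20, in <module>
  File "h.py", line 6, in proj
    return cv2.projectPoints(np.asarray(X,float).reshape(-1,3),cv2.Rodrigues(np.asarray(c["R"]))[0],np.asarray(c["t"],float),K,np.asarray(c["dist_coeffs"],float))[0][:,0]
           ~~~~~~~~~~~~~~~~~^^^^^^^^^^^^^^^^^^^^^^^^^^^^^^^^^^^^^^^^^^^^^^^^^^^^^^^^^^^^^^^^^^^^^^^^^^^^^^^^^^^^^^^^^^^^^^^^^^^^^^^^^^^^^^^^^^^^^^^^^^^^^^^^^^^^^^
cv2.error: OpenCV(4.12.0) /io/opencv/modules/calib3d/src/calibration_base.cpp:1490: error: (-215:Assertion failed) npoints >= 0 && (depth == CV_32F || depth == CV_64F) in function 'projectPoints'
```

```bash
sed -i 's/np.asarray(X,float).reshape(-1,3)/np.array(X,float,order="C").reshape(-1,3)/' h.py
python3 - <<'E'
from h import *
from station import manip
T=np.load("T.npy")
m=np.zeros((540,800,3),np.uint8)
def crop(im,x,y,w,h,s):
    o=cv2.resize(im[y:y+h,x:x+w],None,fx=s,fy=s,interpolation=cv2.INTER_CUBIC)
    for k in range(0,w,10):
        cv2.line(o,(k*s,0),(k*s,5),(0,0,255),1)
        if k%20==0: cv2.putText(o,str(x+k),(k*s,14),0,.32,(255,0,0),1)
    for k in range(0,h,10):
        cv2.line(o,(0,k*s),(5,k*s),(0,0,255),1)
        if k%20==0: cv2.putText(o,str(y+k),(6,k*s+4),0,.32,(255,0,0),1)
    return o
for n,x,y,w,h,s,ox,oy in [("scene",302,170,84,130,4,0,0),("side",255,140,110,120,4,345,0)]:
    c=manip.capture(n);pickle.dump(c,open(n+"5.pkl","wb"))
    o=crop(np.ascontiguousarray(c["color"][:,:,::-1]),x,y,w,h,s)
    m[oy:oy+o.shape[0],ox:ox+o.shape[1]]=o
    L=np.array([(25,16,80,1),(-25,16,80,1),(25,-16,80,1),(-25,-16,80,1)]);print(n,proj(c,(L@T.T)[:,:3]).round(1).tolist())
cv2.imwrite("pics/m5.png",m)
M,s=cur();print(M[:3,3],s["ft_force"],T[:3,3])
E
```

```text
scene [[358.0, 255.2], [332.4, 254.5], [358.3, 240.2], [333.0, 239.5]]
side [[320.4, 216.6], [322.8, 228.2], [308.1, 210.8], [310.1, 222.3]]
[615.06511797  23.795455   162.02776838] [ 0.56276952  0.05751628 -4.80961174] [614.06889188  23.76030669 160.01105969]
```

View pics/m5.png

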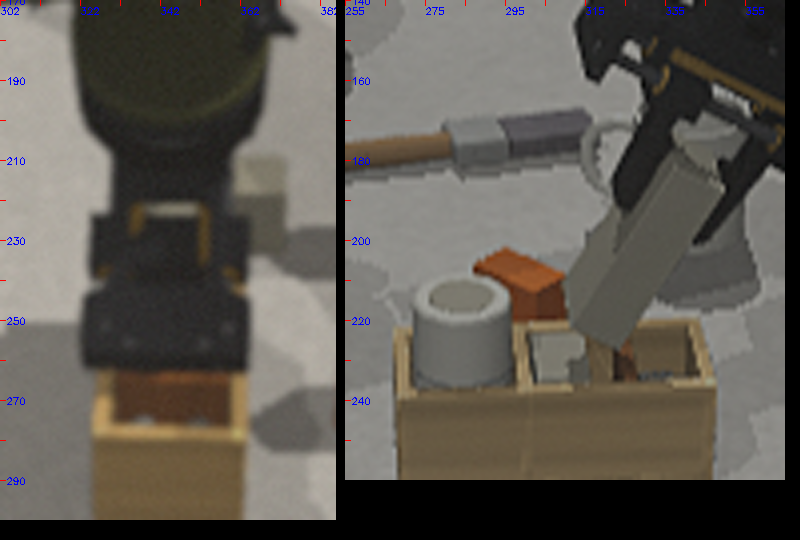

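The side view shows the tilted post with its low corner at (322,227), above the gap: block edge 316, keeper about 324. That puts its u at about 35 mm. The jar stands properly in its bay. Lower the edge into the gap.

```bash
python3 -m creep '[[[0,0.117,0.202,0,0,0,22],[0,0.117,0.202,0,0,0,22],[0,0.117,0.202,0,0,0,22],[0,0,0,0,0,0,22],[0,0,0,0,0,0,22]]]' 40; python3 -m creep '[[[0,0.05,0.087,0,0,0,22],[0,0,0,0,0,0,22],[0,0,0,0,0,0,22]]]' 40
```

```text
time_s: 14.22
ee_pos: [613.8, 23.7, 138.4]
eef_rot: [-2.08, -1.721, 0.462]
ft_force: [-0.1, -0.2, -3.1]
gripper_width: 0.357
finger_force: 40.0
time_s: 14.47
ee_pos: [614.1, 23.8, 137.5]
eef_rot: [-2.081, -1.722, 0.461]
ft_force: [1.1, -0.9, 5.9]
gripper_width: 0.362
finger_force: 40.0
```

```bash
python3 -m creep '[[[0,0.1,-0.095,0,0,0,22],[0,0.1,-0.095,0,0,0,22],[0,0,0,0,0,0,22],[0,0,0,0,0,0,22]]]' 40; python3 -m creep '[[[0,0,0,0,0,0,22]]]' 40;  python3 -m creep '[[[0,0,0,0,0,0,22]]]' 40
```

```text
time_s: 14.8
ee_pos: [621.3, 22.4, 137.6]
eef_rot: [-2.079, -1.721, 0.463]
ft_force: [-2.8, 0.6, -1.3]
gripper_width: 0.366
finger_force: 39.9
time_s: 14.88
ee_pos: [621.3, 22.4, 137.6]
eef_rot: [-2.08, -1.721, 0.463]
ft_force: [-3.3, 0.6, -1.5]
gripper_width: 0.364
finger_force: 39.9
time_s: 14.97
ee_pos: [621.5, 22.4, 137.6]
eef_rot: [-2.08, -1.721, 0.462]
ft_force: [-2.5, 1.3, -2.4]
gripper_width: 0.357
finger_force: 39.9
```

The keeper is yielding at about 3 N, as expected. Push further back.

```bash
python3 -m creep '[[[0,0.11,-0.025,0,0,0,22],[0,0.11,-0.025,0,0,0,22],[0,0.11,-0.025,0,0,0,22],[0,0.11,-0.025,0,0,0,22],[0,0,0,0,0,0,22],[0,0,0,0,0,0,22]]]' 40
python3 - <<'E'
from h import *
T=app(np.load("T.npy"),[(1,[0,.351+.05,.606+.087,0,0,0]),(2,[0,.1,-.095,0,0,0]),(4,[0,.11,-.025,0,0,0])]);np.save("T.npy",T)
M,s=cur();p=np.load("crate.npy");Rm=Ro.from_euler("z",p[2]).as_matrix()
for X in(T,M):
  for z in(80,76):
    L=np.array([[0,16,z,1],[0,-16,z,1]])@X.T;q=(L[:,:3]-[*p[:2],0])@Rm;print(z,q.round(1).tolist())
print(s["ft_force"])
E
```

```text
time_s: 15.47
ee_pos: [634.4, 20.0, 134.0]
eef_rot: [-2.08, -1.721, 0.462]
ft_force: [-5.0, 0.5, 3.4]
gripper_width: 0.359
finger_force: 40.0
80 [[-57.0, -0.1, 56.6], [-29.3, -0.1, 72.6]]
76 [[-59.0, -0.1, 60.1], [-31.3, -0.1, 76.1]]
80 [[-56.6, -0.2, 56.8], [-28.9, -0.2, 72.8]]
76 [[-58.6, -0.2, 60.3], [-30.9, -0.2, 76.3]]
[-4.97086239  0.45349508  3.43888805]
```

Run:
```python
from h import *
T=np.load("T.npy")
P=np.eye(4);P[:3,3]=[0,16,78];Rx=np.eye(4);Rx[:3,:3]=Ro.from_euler("x",-30,degrees=True).as_matrix()
T1=T@P@Rx@np.linalg.inv(P);rows(T,T1,6);print(T1[:3,3],T1[:3,2])
```

```text
n 6 row [-0.0, -0.225, 0.056, -0.833, -0.0, 0.0]
[594.27864698  27.52918257 136.37864633] [-1.38172544e-04  2.14997386e-05 -9.99999990e-01]
```

```bash
python3 -m creep '[[[0,-0.225,0.056,-0.833,0,0,22],[0,-0.225,0.056,-0.833,0,0,22],[0,-0.225,0.056,-0.833,0,0,22],[0,0,0,0,0,0,22]]]' 40; python3 -m creep '[[[0,-0.225,0.056,-0.833,0,0,22],[0,-0.225,0.056,-0.833,0,0,22],[0,-0.225,0.056,-0.833,0,0,22],[0,0,0,0,0,0,22],[0,0,0,0,0,0,22]]]' 40
python3 - <<'E'
from h import *
T=app(np.load("T.npy"),[(6,[0,-.225,.056,-.833,0,0])]);np.save("T.npy",T)
M,s=cur();p=np.load("crate.npy");Rm=Ro.from_euler("z",p[2]).as_matrix()
print(M[:3,2])
for X in(T,M): print((Rm.T@(X[:3,3]-[*p[:2],0])).round(1))
E
```

```text
time_s: 15.8
ee_pos: [609.8, 24.2, 137.8]
eef_rot: [-2.256, -1.869, 0.249]
ft_force: [-3.3, 0.5, -5.0]
gripper_width: 0.36
finger_force: 40.0
time_s: 16.22
ee_pos: [592.9, 27.6, 136.0]
eef_rot: [-2.417, -2.002, 0.006]
ft_force: [-3.9, 0.3, -6.2]
gripper_width: 0.359
finger_force: 39.9
[-4.89859067e-03 -1.49278031e-04 -9.99987991e-01]
[-4.200e+01 -1.000e-01  1.365e+02]
[-4.07e+01  1.00e-01  1.36e+02]
```

Upright in the gap, with the keeper pushing at about 4 N. Lower it.

```bash
python3 -m creep '[[[0,0,0.2,0,0,0,22],[0,0,0.3,0,0,0,22],[0,0,0.3,0,0,0,22],[0,0,0,0,0,0,22],[0,0,0,0,0,0,22]]]' 40; python3 -m creep '[[[0,0,0.3,0,0,0,22],[0,0,0.3,0,0,0,22],[0,0,0,0,0,0,22],[0,0,0,0,0,0,22]]]' 40
```

```text
time_s: 16.63
ee_pos: [593.4, 27.7, 110.7]
eef_rot: [-2.418, -2.001, 0.004]
ft_force: [-4.3, 2.3, -6.6]
gripper_width: 0.355
finger_force: 39.9
time_s: 16.97
ee_pos: [593.3, 27.6, 93.5]
eef_rot: [-2.419, -2.002, 0.003]
ft_force: [-4.3, 1.0, -6.0]
gripper_width: 0.364
finger_force: 39.9
```

```bash
python3 -m creep '[[[0,0,0.17,0,0,0,22],[0,0,0,0,0,0,22],[0,0,0,0,0,0,22]]]' 40; python3 -m creep '[[[0,0,0.07,0,0,0,22],[0,0,0,0,0,0,22],[0,0,0,0,0,0,22]]]' 40
```

```text
time_s: 17.22
ee_pos: [593.8, 27.6, 89.1]
eef_rot: [-2.42, -2.002, 0.001]
ft_force: [-4.3, 1.5, -6.0]
gripper_width: 0.357
finger_force: 39.9
time_s: 17.47
ee_pos: [594.5, 27.5, 88.0]
eef_rot: [2.42, 2.003, 0.001]
ft_force: [-5.3, 0.9, 0.2]
gripper_width: 0.363
finger_force: 39.9
```

```bash
python3 -m creep '[[[0,-0.05,0,0,0,0,22],[0,-0.05,0,0,0,0,22],[0,0,0,0,0,0,22],[0,0,0,0,0,0,22]]]' 40; python3 -m creep '[[[0,-0.04,0.02,0,0,0,22],[0,0,0.02,0,0,0,22],[0,0,0,0,0,0,22]]]' 40
```

```text
time_s: 17.8
ee_pos: [592.7, 27.9, 88.0]
eef_rot: [2.419, 2.001, 0.004]
ft_force: [-2.7, 0.7, 2.0]
gripper_width: 0.358
finger_force: 39.9
time_s: 18.05
ee_pos: [592.6, 27.9, 88.0]
eef_rot: [2.418, 2.0, 0.007]
ft_force: [-1.0, 0.5, 9.7]
gripper_width: 0.357
finger_force: 39.9
```

```bash
python3 -m creep '[[[0,0,0,0,0,0,46],[0,0,0,0,0,0,46],[0,0,0,0,0,0,46],[0,0,0,0,0,0,46]]]' 10; python3 -m creep '[[[0,0,-0.2,0,0,0,46],[0,0,-0.5,0,0,0,46],[0,0,-1,0,0,0,46],[0,0,-1,0,0,0,46],[0,0,-1,0,0,0,46],[0,0,-1,0,0,0,46],[0,0,0,0,0,0,46],[0,0,0,0,0,0,46]]]' 10; python3 -m creep '[[[-1,0,0,0,0,0,46],[-1,0,0,0,0,0,46],[-1,0,0,0,0,0,46],[-1,0,0,0,0,0,46],[-1,0,0,0,0,0,46],[0,0,0,0,0,0,46]]]' 10
python3 - <<'E'
from h import *
from station import manip
m=np.zeros((600,800,3),np.uint8)
def crop(im,x,y,w,h,s): return cv2.resize(np.ascontiguousarray(im[y:y+h,x:x+w,::-1]),None,fx=s,fy=s,interpolation=cv2.INTER_CUBIC)
for n,x,y,w,h,s,ox,oy in [("scene",302,170,84,130,4,0,0),("side",245,160,114,100,4,340,0),("wrist",0,0,640,480,.4,340,405)]:
    c=manip.capture(n);pickle.dump(c,open(n+"6.pkl","wb"));cv2.imwrite(f"pics/{n}6.png",c["color"][:,:,::-1])
    o=crop(c["color"],x,y,w,h,s);o=o[:600-oy,:800-ox];m[oy:oy+o.shape[0],ox:ox+o.shape[1]]=o
cv2.imwrite("pics/m6.png",m);M,s=cur();print(M[:3,3],s["ft_force"])
E
```

```text
time_s: 18.38
ee_pos: [590.9, 28.2, 86.2]
eef_rot: [2.42, 2.002, 0.002]
ft_force: [-0.1, -0.1, 0.0]
gripper_width: 0.522
finger_force: 0.0
time_s: 19.05
ee_pos: [591.4, 28.3, 229.2]
eef_rot: [2.419, 2.001, 0.006]
ft_force: [-0.6, 0.1, -0.4]
gripper_width: 0.525
finger_force: 0.0
time_s: 19.55
ee_pos: [559.1, -127.5, 226.0]
eef_rot: [2.429, 1.989, -0.01]
ft_force: [0.6, -0.5, -0.1]
gripper_width: 0.52
finger_force: 0.0
[ 561.48001327 -118.61962635  226.04771742] [-0.52203248  0.58412922  0.15363908]
```

View pics/m6.png

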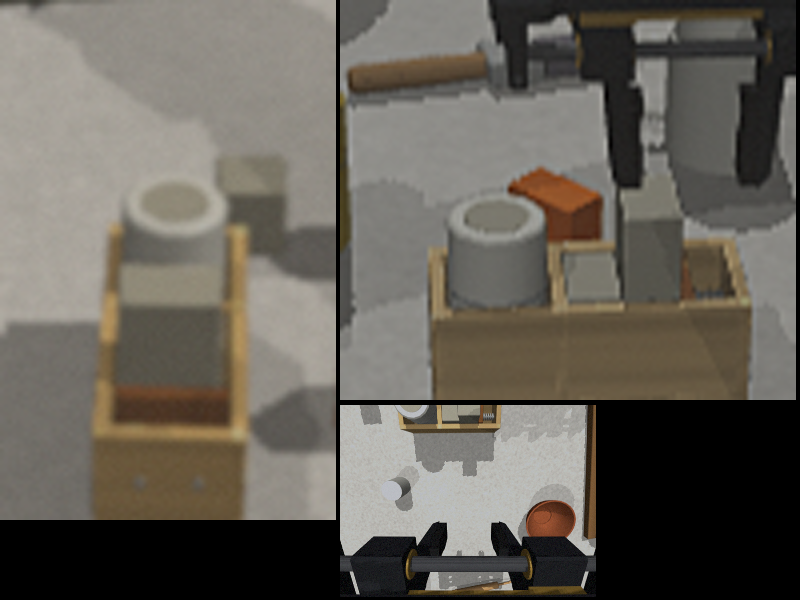

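The post stands upright between the block and the keeper, the jar is in its bay, and the bystanders are untouched. A numeric check that both are fully down: side-view post top near corners at about (401,188)/4 → predicted vs observed.

Run:
```python
from h import *
B=pickle.load(open("side6.pkl","rb"))
s=fit([(B,[(84,37),(-90,37)],[(268,237.5),(348,236.5)])],[553,35,68,2.95])
p=np.array([553.2,35.2,np.radians(169.2)]);Rm=Ro.from_euler("z",p[2]).as_matrix()
W=lambda x,y,z:proj(B,[Rm@[x,y,z]+[p[0],p[1],-2]])[0].round(1)
print("post top near", W(-22,25,118),W(-54,25,118),"far",W(-22,-25,118),"obs",(245+(624-340)/4,160+218/4),(245+(683-340)/4,160+214/4))
print("jar rim top/bottom edge",W(47,-27,108),W(47,27,108),"obs",(245+(498-340)/4,160+193/4),(245+(498-340)/4,160+240/4))
```

```text
post top near [316.7 215.1] [331.6 214.7] far [314.5 203.8] obs (316.0, 214.5) (330.75, 213.5)
jar rim top/bottom edge [283.2 208.3] [284.6 220.7] obs (284.5, 208.25) (284.5, 220.0)
```

Both tops match "fully down" to within about 1 px. Handing in.

```bash
python3 -c "
from station import manip
print(manip.close_job())"
```

```text
the job is handed in; nothing more can be done
None
```

I packed the jar upright and fully down in its bay, then the post upright and fully down between the block and the keeper; the block and the other things on the table were left alone, and I handed the job in at about 20 s, no verdict returned.

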